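# Set the kiln-vent damper to half

### The arm

A 6-joint arm with a two-finger parallel gripper is mounted at the origin on the work surface. World frame = base frame: x ahead of the robot, y to its left, z up, the work surface at z = 0. Lengths are in m, angles in rad, forces in N, time in s.
With the tool pointing down it reaches from about 0.4 to 0.925 m from the base axis. Payload 12.5 kg.
Tool frame: the origin (TCP) lies at the very end of the fingers, on their centre line; the grasp point (between the pads) lies 19 mm behind it; z points along the fingers, y is the direction in which the jaws open and shut (so a half turn about z gives the same grasp; the last joint's range is limited). The gripper opens to 95 mm and grips with 3 to 60 N. Pads are 20 mm wide; open, the fingers measure 119 mm over their backs; the gripper's body (75 mm by 180 mm) begins 59 mm behind the grasp point.
Start: joints at [1.027, 0.491, 1.559, -0, 1.092, -0.106], TCP at [0.265, 0.566, 0.215] pointing down, gripper open.
Joint ranges: [-3.1, 3.1], [-0.84, 2.19], [0.05, 2.79], [-1.13, 4.28], [0.06, 2.93], [-2.69, 2.69]. Speed limits (rad/s): [2.22, 2.22, 2.79, 3.14, 3.14, 3.14].

### API

Orientations are given as a unit quaternion [x, y, z, w].
In Python, from cell import bot gives the robot as it stands.
- The arm moves only by the tool carry_out, never from a script. Its arguments are lists of equal length, an entry for each row: "xyz": the shift along the tool's x, y, z in mm, a list of three; "twist": the turn, a rotation vector about the tool's x, y, z in rad, a list of three; "hand": the opening, from -1 (shut) to 1 (fully open). A call has 1 to 8 rows; each row shifts and turns the pose as measured when the row begins, along the tool's axes as they then stand; what a row does not reach is not made up. A row lasts 1/8 s, in which the tool goes at most 62.5 mm and 10.7 degrees, less where a joint would pass 70% of its speed; a pose out of reach is approached as far as the arm can. A call with a gripper value outside its range is refused whole. The fingers move at their own pace and stop on an object; "newtons" is the grip in N (left out, the last holds). Time passes only in rows, so rows that do not move let the fingers close. It gives the time, the measured TCP pose, the force and the opening at its end, in the units of the state.
- bot.get_state(): the state, without advancing time (a new reading comes with each control period).
- bot.grab_frame(name): name is "scene" or "top" or "wrist"; returns the picture (384x512x3 uint8, blue, green, red); there is no depth.
- bot.camera_info(name): a dict with "fov_y" (degrees; the focal length in pixels is half the picture's height over the tangent of half this angle, whatever the lens; pixels are square), "cx", "cy" (the principal point, pixels), "camera_from_world" (4x4, takes a point from world to camera coordinates); the wrist camera has in their place "tool_from_camera" (4x4, takes a point from camera to tool coordinates, whose origin is the TCP and whose axes are the flange's). Camera axes: x right, y up, looking along -z (the intrinsics and any distortion apply to the point x, -y, -z); pixel columns grow to the right and rows downward; lengths in m; the calibration is good to about 2 mm. A picture is of the moment at which its call begins: read the wrist's pose just before it. camera_info takes no time and is no camera call.
- bot.job_done(): hands the job in, once; it reports no verdict.
The state is a dict: "time": time; "joint_positions": joint angles; "joint_vel": joint speeds; "tau": joint torques, N m; "tcp_pos": TCP position; "tool_rot": TCP orientation; "wrist_force": force on the tool from outside, world axes, zero at the start; "moment": the same for the moment, N m; "gripper_width": opening from 0.0 (shut) to 1.0 (fully open).
Only numpy, scipy, OpenCV 4.12 (cv2) and the standard library are available. Lean on these libraries where they do the work, as an engineer would, in place of code of your own. Each camera call takes 0.05 s, during which the arm holds its last target. There are 200 camera calls.

### The job

Two grey kiln-vent damper boxes stand on the painting bench, each with a push-pull rod that is pulled all the way out. Push the rod with the T-shaped crossbar handle in to its middle click (vent half open), not all the way in, and let go of it there. Leave the rod with the round ball knob pulled out as it is.

Things in the scene. Friction and masses are not known exactly. Their poses are not given: they have to be found in the camera images.
- t_rod (a joint): Rod with the T handle, in m: 0 = fully out (start), 0.03 = middle click, 0.06 = fully in; ends are hard stops. It slides level, straight into its box front. The click spring draws it to the nearest of the three positions: left within 12 mm of the middle it goes there itself, to within 2 mm, and stays. Halfway (15 mm) it springs on to the next click. 3 to 5 N moves it.
- t_handle (a point): Centre of the T handle: level black crossbar 70 mm long, 16 mm thick, on a 10 mm steel rod, 70 mm above the bench; rides with the rod. x points along the rod into the box (push), y along the crossbar, z up. The fixed grey box is 140 deep, 120 wide, 105 mm high, centred on the rod; its front is 115 mm ahead (+x) when fully out, 85 at the middle, 55 fully in. Place and yaw vary.
- ball_rod (a joint): The other rod, with the ball knob, same travel and clicks: 0 = fully out (the start), 0.06 = fully in. To be left alone.
- ball_handle (a point): Centre of the ball knob: a black plastic ball 34 mm in diameter on the end of the other rod, 70 mm above the bench; axes and box as for the T handle. The two boxes stand side by side, 0.26 to 0.46 m apart, and may be swapped left and right.

How it is judged:
At the end, for the whole second after the job is handed in: The T-handled rod rests within 10 mm of its middle click (0.02 to 0.04 m) and the ball-knobbed rod is still pulled out (pushed in by less than 15 mm) (value of joint t_rod between 0.02 and 0.04 m and velocity of joint t_rod between -0.02 and 0.02 m/s and value of joint ball_rod below 0.015 m); the robot touches nothing.
It fails at once if the ball-knobbed rod is pushed in by more than 15 mm (value of joint ball_rod above 0.015 m).
It also fails if it takes over 32 s, if anything falls off the work surface, if the arm or the gripper's body presses on something with over 40 N, if the wrist force passes 120 N, or if a joint passes its speed limit or range.

## Working session

There is one attempt and no reset: what is moved stays moved. The work goes in short steps, Python scripts to look and compute and a tool call to move; the robot and the scene stay as the last step left them, time stands still between calls to the robot, and variables do not carry over. Pictures are saved under pics/ and viewed, about 8 in all and at most 12, crops included, and the job is handed in when it is done.

Besides the shell and the picture viewer there is one more tool, called as a command line: name --argument value ..., lists and objects as JSON in quotes. carry_out: Moves the arm, as the interface text tells. Its arguments: {"type":"object","properties":{"xyz":{"type":"array","items":{"type":"array","items":{"type":"number"}}},"twist":{"type":"array","items":{"type":"array","items":{"type":"number"}}},"hand":{"type":"array","items":{"type":"number"}},"newtons":{"type":"number"}},"required":["xyz","twist","hand"]}

```bash
mkdir -p pics; ls
python3 - <<'E'
from cell import bot
import cv2,numpy as np
for n in("scene","top"):
    i=bot.camera_info(n); print(n,i)
    cv2.imwrite(f"pics/{n}0.png",bot.grab_frame(n))
print(bot.camera_info("wrist"))
print(bot.get_state())
E
```

```text
pics
scene {'fov_y': 46.09385044659387, 'cx': 254.4347161350878, 'cy': 185.4417466111719, 'camera_from_world': array([[-0.58551993,  0.8106395 ,  0.00547761,  0.3854644 ],
       [-0.64638139, -0.47093392,  0.60034352,  0.33803373],
       [ 0.48924177,  0.34797247,  0.79972348, -1.40145012],
       [ 0.        ,  0.        ,  0.        ,  1.        ]])}
top {'fov_y': 55.97496770903799, 'cx': 255.4850232782892, 'cy': 191.7397604594993, 'camera_from_world': array([[ 0.00272004, -0.99976481, -0.02151582, -0.01262336],
       [ 0.98466658, -0.00107522,  0.17444362, -0.622126  ],
       [-0.17442572, -0.0216604 ,  0.98443207, -0.71922501],
       [ 0.        ,  0.        ,  0.        ,  1.        ]])}
{'fov_y': 67.9499229400326, 'cx': 258.1811799402731, 'cy': 190.078195570633, 'tool_from_camera': array([[-1.11923425e-04,  9.57708002e-01,  2.87741845e-01,
         8.08932600e-02],
       [ 9.99999973e-01,  4.86313004e-05,  2.27109255e-04,
         1.72790395e-04],
       [ 2.03511090e-04,  2.87741863e-01, -9.57707982e-01,
        -1.70204712e-01],
       [ 0.00000000e+00,  0.00000000e+00,  0.00000000e+00,
         1.00000000e+00]])}
{'time': 0.1, 'joint_positions': array([ 1.02742178e+00,  4.91471330e-01,  1.55934448e+00,  7.46434617e-06,
        1.09170310e+00, -1.05614369e-01]), 'joint_vel': array([-0.00271059, -0.00351134, -0.00048168, -0.00052282, -0.00031184,
       -0.00042763]), 'tau': array([ 2.68478165e-03, -6.13623333e+01, -2.58608061e+01,  6.94246986e-02,
        4.69306705e-02, -8.04336241e-05]), 'tcp_pos': array([0.26482998, 0.56590421, 0.21415271]), 'tool_rot': array([ 2.17138228e-01,  9.76140756e-01, -4.37903592e-04, -1.50797664e-04]), 'wrist_force': array([ 0.79630734, -0.63860987,  0.23559201]), 'moment': array([-0.00442396, -0.01922369, -0.01222781]), 'gripper_width': 1.0016168157464123}
```

View pics/top0.png

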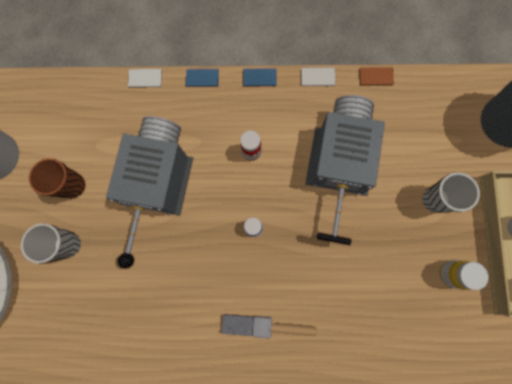

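View pics/scene0.png

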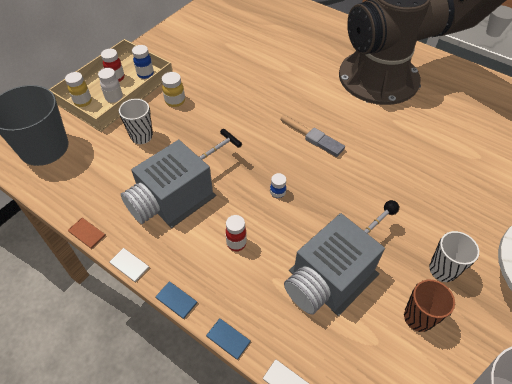

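The top view shows the T handle at about (334,239) on the right and the ball knob at (125,261) on the left. In the scene view they are at (231,138) and (391,207).

```bash
cat > h.py <<'E'
import numpy as np,cv2
from cell import bot
from scipy.spatial.transform import Rotation as R
def ray(n,uv,st=None):
    i=bot.camera_info(n); f=192/np.tan(np.radians(i["fov_y"])/2)
    d=np.array([(uv[0]-i["cx"])/f,-(uv[1]-i["cy"])/f,-1])
    if n=="wrist":
        M=np.eye(4);M[:3,:3]=R.from_quat(st["tool_rot"]).as_matrix();M[:3,3]=st["tcp_pos"];M=M@i["tool_from_camera"]
    else: M=np.linalg.inv(i["camera_from_world"])
    return M[:3,3],M[:3,:3]@d
def onz(n,uv,z,st=None):
    o,d=ray(n,uv,st); return o+d*(z-o[2])/d[2]
def tri(a,b):
    (o,d),(p,e)=a,b; s=np.linalg.lstsq(np.c_[d,-e],p-o,rcond=None)[0]
    x,y=o+s[0]*d,p+s[1]*e; return (x+y)/2,np.linalg.norm(x-y)
def blob(im,uv,r=30,t=45):
    m=np.zeros(im.shape[:2],np.uint8);u,v=map(int,uv)
    m[v-r:v+r,u-r:u+r]=(im.max(2)<t)[v-r:v+r,u-r:u+r]
    n,l,s,c=cv2.connectedComponentsWithStats(m); k=1+np.argmax(s[1:,4])
    rc=cv2.minAreaRect(np.argwhere(l==k)[:,::-1].astype(np.float32)); return c[k],rc,s[k,4]
E
python3 - <<'E'
from h import *
a=cv2.imread("pics/top0.png");b=cv2.imread("pics/scene0.png")
for nm,p,q in(("T",(334,239),(231,138)),("ball",(125,261),(391,207))):
    A=blob(a,p);B=blob(b,q);print(nm,A,B)
    print(onz("top",A[0],.07),tri(ray("top",A[0]),ray("scene",B[0])))
    if nm=="T":
        bx=cv2.boxPoints(A[1]);print([onz("top",x,.07)[:2].round(4) for x in bx])
print("rod near box",onz("top",(342,187),.07),onz("top",(137,210),.07))
E
```

```text
T (array([332.97560976, 238.57317073]), ((333.14715576171875, 238.715087890625), (32.74192810058594, 5.160079002380371), 10.619654655456543), np.int32(164)) (array([230.49586777, 137.45454545]), ((230.5, 137.5), (24.20693588256836, 5.15373420715332), 38.65980529785156), np.int32(121))
[ 0.52211247 -0.17096973  0.07      ] (array([ 0.52273989, -0.17236496,  0.06803216]), np.float64(0.0022642135569524127))
[array([ 0.5227, -0.1376]), array([ 0.5331, -0.1398]), array([ 0.5209, -0.2049]), array([ 0.5107, -0.2025])]
ball (array([125.2037037 , 260.30864198]), ((125.0, 260.5), (13.0, 14.0), 90.0), np.int32(162)) (array([391.23611111, 206.75      ]), ((391.0, 207.0), (12.0, 14.0), 90.0), np.int32(144))
[0.47724114 0.25373154 0.07      ] (array([0.47768086, 0.25313274, 0.06944482]), np.float64(0.001754031317581641))
rod near box [ 0.62927228 -0.19346871  0.07      ] [0.58082789 0.23567578 0.07      ]
```

carry_out --xyz '[[0,0,0],[0,0,0],[-40,-45,0],[-40,-45,0],[-40,-45,0],[-40,-45,0],[-40,-45,0],[-40,-45,0]]' --twist '[[0,0,-0.122],[0,0,-0.122],[0,0,0],[0,0,0],[0,0,0],[0,0,0],[0,0,0],[0,0,0]]' --hand '[-1,-1,-1,-1,-1,-1,-1,-1]' --newtons 10

```text
time: 1.1
tcp_pos: [0.4538, 0.2499, 0.2119]
tool_rot: [0.089, 0.996, -0.002, -0.001]
wrist_force: [1.9, -0.0, 0.6]
gripper_width: 0.215
```

carry_out --xyz '[[-12,-51,0],[-12,-51,0],[-12,-51,0],[-12,-51,0],[-12,-51,0],[-12,-51,0],[-12,-51,0],[-12,-51,0]]' --twist '[[0,0,0],[0,0,0],[0,0,0],[0,0,0],[0,0,0],[0,0,0],[0,0,0],[0,0,0]]' --hand '[-1,-1,-1,-1,-1,-1,-1,-1]'

```text
time: 2.1
tcp_pos: [0.4755, -0.1832, 0.2122]
tool_rot: [0.09, 0.996, -0.002, -0.002]
wrist_force: [0.4, -0.2, 0.1]
gripper_width: 0.003
```

Run:
```python
from h import *
s=bot.get_state(); im=bot.grab_frame("wrist"); cv2.imwrite("pics/w1.png",im)
# where T should appear
i=bot.camera_info("wrist");M=np.eye(4);M[:3,:3]=R.from_quat(s["tool_rot"]).as_matrix();M[:3,3]=s["tcp_pos"]
p=np.linalg.inv(M@i["tool_from_camera"])@[.522,-.171,.07,1];f=192/np.tan(np.radians(i["fov_y"])/2)
print(i["cx"]+f*p[0]/-p[2],i["cy"]-f*p[1]/-p[2],s["tcp_pos"],s["tool_rot"])
```

```text
275.9578162008155 215.42461394317203 [ 0.4754773  -0.18316353  0.21224645] [ 0.08976371  0.99596006 -0.00177017 -0.00170358]
```

View pics/w1.png

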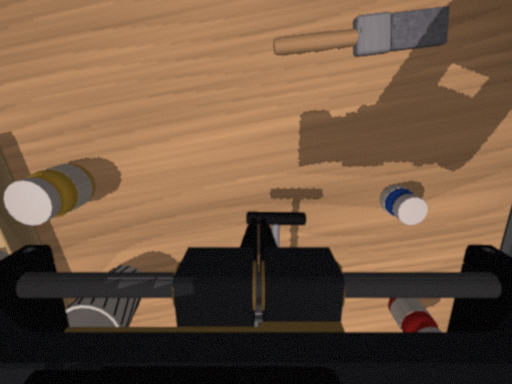

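The wrist view shows the crossbar level, centred at about (277,218). I predicted (276,215), so the estimate holds. Next I back off, centre on the bar and descend in front of it.

carry_out --xyz '[[20,20,0],[0,0,40],[0,0,40],[0,0,40],[0,0,34],[0,0,0]]' --twist '[[0,0,0],[0,0,0],[0,0,0],[0,0,0],[0,0,0],[0,0,0]]' --hand '[-1,-1,-1,-1,-1,-1]'

```text
time: 2.9
tcp_pos: [0.4589, -0.1675, 0.0536]
tool_rot: [0.093, 0.996, -0.003, -0.001]
wrist_force: [-0.4, -0.2, 0.8]
gripper_width: 0.007
```

Run:
```python
from h import *
s=bot.get_state(); cv2.imwrite("pics/w2.png",bot.grab_frame("wrist"))
T=np.array([.523,-.171,.07]);print(s["tcp_pos"],R.from_quat(s["tool_rot"]).inv().apply(T-s["tcp_pos"]),s["wrist_force"])
```

```text
[ 0.45894128 -0.16750737  0.05364457] [-0.06357205  0.00832861 -0.01650595] [-0.35502666 -0.15569978  0.78840891]
```

View pics/w2.png

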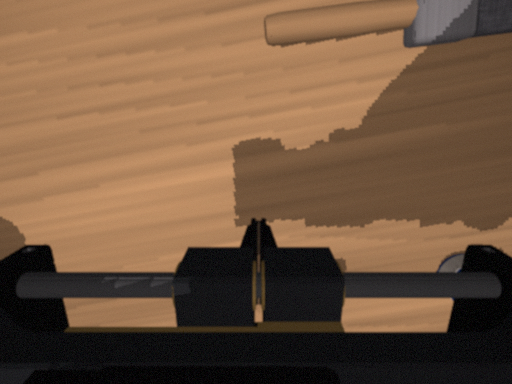

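The fingers now hide the bar. I'll approach until just short of contact, then step in small moves and watch the force.

carry_out --xyz '[[-12,8,0],[-12,0,0],[-10,0,0],[0,0,0]]' --twist '[[0,0,0],[0,0,0],[0,0,0],[0,0,0]]' --hand '[-1,-1,-1,-1]'

```text
time: 3.45
tcp_pos: [0.4993, -0.1667, 0.0589]
tool_rot: [0.093, 0.996, -0.004, 0.003]
wrist_force: [-0.4, 0.5, -0.2]
gripper_width: 0.008
```

carry_out --xyz '[[-4,0,0],[0,0,0]]' --twist '[[0,0,0],[0,0,0]]' --hand '[-1,-1]'

```text
time: 3.7
tcp_pos: [0.5033, -0.1675, 0.0591]
tool_rot: [0.093, 0.996, -0.004, 0.003]
wrist_force: [-0.9, -0.6, -0.2]
gripper_width: 0.003
```

carry_out --xyz '[[-4,0,0],[0,0,0]]' --twist '[[0,0,0],[0,0,0]]' --hand '[-1,-1]'

```text
time: 3.95
tcp_pos: [0.5068, -0.1681, 0.059]
tool_rot: [0.093, 0.996, -0.004, 0.002]
wrist_force: [-0.8, -0.4, 1.0]
gripper_width: 0.003
```

carry_out --xyz '[[-4,0,0],[0,0,0]]' --twist '[[0,0,0],[0,0,0]]' --hand '[-1,-1]'

```text
time: 4.2
tcp_pos: [0.5103, -0.1688, 0.0589]
tool_rot: [0.093, 0.996, -0.004, 0.002]
wrist_force: [-3.4, 0.7, 1.4]
gripper_width: 0.002
```

carry_out --xyz '[[-4,0,0],[0,0,0]]' --twist '[[0,0,0],[0,0,0]]' --hand '[-1,-1]'

```text
time: 4.45
tcp_pos: [0.5141, -0.1695, 0.0588]
tool_rot: [0.093, 0.996, -0.004, 0.001]
wrist_force: [-1.7, 0.3, 2.2]
gripper_width: 0.008
```

carry_out --xyz '[[-4,0,0],[0,0,0]]' --twist '[[0,0,0],[0,0,0]]' --hand '[-1,-1]'

```text
time: 4.7
tcp_pos: [0.5187, -0.1704, 0.0589]
tool_rot: [0.093, 0.996, -0.004, 0.002]
wrist_force: [0.1, 0.5, 1.0]
gripper_width: 0.01
```

carry_out --xyz '[[-4,0,0],[0,0,0]]' --twist '[[0,0,0],[0,0,0]]' --hand '[-1,-1]'

```text
time: 4.95
tcp_pos: [0.5236, -0.1714, 0.059]
tool_rot: [0.093, 0.996, -0.004, 0.002]
wrist_force: [-0.8, -0.0, 0.3]
gripper_width: 0.004
```

carry_out --xyz '[[-4,0,0],[0,0,0]]' --twist '[[0,0,0],[0,0,0]]' --hand '[-1,-1]'

```text
time: 5.2
tcp_pos: [0.5281, -0.1723, 0.059]
tool_rot: [0.093, 0.996, -0.004, 0.003]
wrist_force: [-0.1, -0.9, -0.3]
gripper_width: 0.005
```

Run:
```python
from h import *
a=bot.grab_frame("scene");cv2.imwrite("pics/s2.png",a); t=bot.grab_frame("top");cv2.imwrite("pics/t2.png",t)
cv2.imwrite("pics/c2.png",np.hstack([cv2.resize(a[80:240,120:320],(400,320)),cv2.resize(t[120:280,240:440],(400,320))]))
```

```text
(no output)
```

View pics/c2.png

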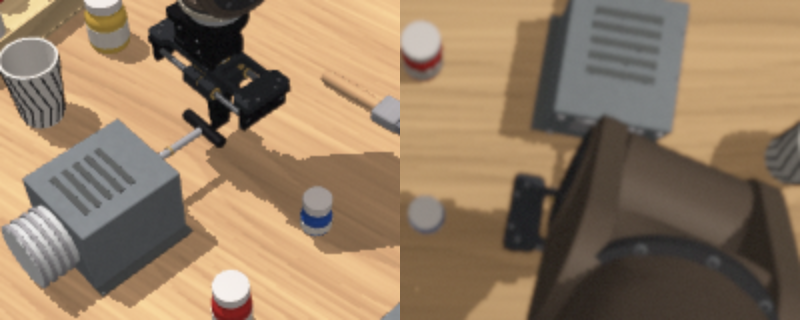

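The crop shows the fingers just in front of the bar, with the bar at scene pixel (222,144). I'll project that onto the rod's height to get the travel.

Run:
```python
from h import *
a=onz("scene",(230.5,137.45),.07);b=onz("scene",(222,144),.07);print(a,b,(b-a)@[.983,-.185,0])
```

```text
[ 0.52450388 -0.17229401  0.07      ] [ 0.55483689 -0.17587123  0.07      ] 0.03047913187718667
```

The travel reads about 30 mm, so the rod has sprung ahead to its middle click and the fingers are already free. I'll retreat straight back, lift, and check again.

carry_out --xyz '[[20,0,0],[20,0,0],[30,0,0],[0,0,-50],[0,0,-50],[0,0,-50],[0,0,0],[0,0,0]]' --twist '[[0,0,0],[0,0,0],[0,0,0],[0,0,0],[0,0,0],[0,0,0],[0,0,0],[0,0,0]]' --hand '[-1,-1,-1,-1,-1,-1,-1,-1]'

```text
time: 6.3
tcp_pos: [0.455, -0.157, 0.2122]
tool_rot: [0.093, 0.996, -0.004, 0.002]
wrist_force: [-0.7, 0.6, -0.4]
gripper_width: 0.005
```

Run:
```python
from h import *
s=bot.get_state();print(s["tcp_pos"],s["wrist_force"])
a=bot.grab_frame("scene");w=bot.grab_frame("wrist");b0=cv2.imread("pics/scene0.png")
cv2.imwrite("pics/f.png",np.hstack([cv2.resize(a,(400,300)),cv2.resize(w,(400,300))]))
P=[onz("scene",blob(i,p,14)[0],.07) for i,p in((b0,(231,138)),(a,(222,144)))];print(P,(P[1]-P[0])@[.983,-.185,0])
P=[onz("scene",blob(i,(391,207))[0],.07) for i in(b0,a)];print("ball",P)
```

```text
[ 0.45499825 -0.15703709  0.21221637] [-0.65761167  0.58867529 -0.37258674]
[array([ 0.52452253, -0.17229289,  0.07      ]), array([ 0.55431214, -0.17790132,  0.07      ])] 0.03032074507379081
ball [array([0.478762  , 0.25250731, 0.07      ]), array([0.47874761, 0.25233732, 0.07      ])]
```

View pics/f.png

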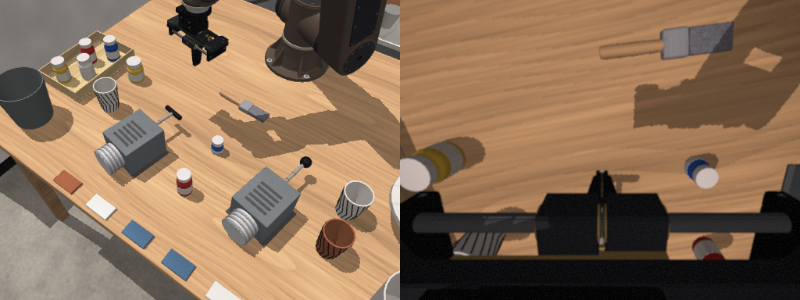

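The T rod measures 30 mm in, the ball knob hasn't moved, and the gripper is well clear of everything.

```bash
python3 -c "
from cell import bot
print(bot.job_done())"
```

```text
the job is handed in; nothing more can be done
None
```

I pushed the T-handled rod in with the closed fingers, in 4 mm steps, until it sprang to its middle click. I then backed off, lifted clear and handed the job in at about 6.4 s; it gave no verdict.

In the last scene-camera check, the T rod was 30.3 mm in (the middle click is 30 mm). The ball knob had moved less than 0.2 mm. The gripper was 0.21 m above the bench, touching nothing, and the wrist force read about 1 N, which is noise. No check failed. The only differences were a 2–3 mm spread between camera views when locating the handle, and an 8 mm sideways offset that I corrected before contact.

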